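# Clear the oversize blank from the gauge chute

### The job

An oversize stone blank has jammed under the gauge bar of the sloping feed chute and holds up the two blanks behind it. Without forcing anything, draw it back up the slope until it is out from under the hood (just after that the waiting blanks come up against the backstop) and lift it out, so that both waiting blanks roll down to the end stop. Lower it (do not drop it) into the one bay of the tote that is wide enough, lying flat on the bay's floor, and leave the blank already in the tote and the wooden chuck and stone plug beyond it where they are.

Things in the scene. Friction and masses are not known exactly. Their poses are not given: they have to be found in the camera images.
- chute: Open-sided metal feed chute fixed to the table, 290 mm long, 90 wide. Origin: on the table under the deck's low end. x level and up-chute, y across, z up. The deck rises 15 degrees to +x; its top is at z = 30 mm at x = 0. 'Up the deck' below is measured along the slope from there, heights square to it. A 7 mm wide, 3 mm high rib along the middle guides the blanks by their grooves.
- end_stop (a point): On the deck at the foot of the end stop, 0 mm up the deck, where the blanks should come to rest. From here to 76 mm low cheeks (26 mm high, 64 mm apart) form the pocket for two blanks. Axes as the chute's.
- gauge_bar (a point): Middle of the lower edge of the gauge bar's up-chute face, 80 mm up the deck: 39 mm clear beneath, bar 10 mm high and 5 mm thick, posts out to 38 mm either side, 56 high. From 82 to 200 mm up the deck the sides are open and the deck only 44 mm wide, so fingers can pass it on both sides of a blank; beyond are cheeks 17 mm high. Axes as the chute's.
- hood_mid (a point): Mid-setting (109 mm up the deck) of the free edge of the hood, a dark steel tongue 36 mm wide, 3 thick, underside 50 mm above the deck, that covers the jammed blank from the low side. Hood and backstop are one clamped cover that is set up to 22 mm farther up or down; this setting is NOT measured, the point shows only its middle. So the jammed blank must be drawn back 15 to 59 mm before it can rise.
- backstop_mid (a point): Mid-setting (229 mm up the deck, on the deck) of the face of the backstop, a steel plate behind the waiting blanks; a 36 mm wide roof 38 mm above the deck reaches 52 mm down-chute from it. It shares the hood's unmeasured setting: always 120 mm farther up than the hood's edge. So the waiting blanks meet it, with a firm feel, 8 mm of draw after the jammed blank clears the hood.
- oversize_center (a point): Centre of the jammed polished stone blank: a cylinder 44 mm in diameter, 56 mm long, lying across the chute (axis along chute y), with flat ends and a groove 13 mm wide, 4 deep round its middle; about 0.2 to 0.3 kg. At the start its axis is 94 mm up the deck and 22 mm above it, against the gauge bar. Grip its two flat ends, fingers straddling the hood. It turns as it rolls: use only the position.
- blank_a_center (a point): Centre of the first waiting blank: same shape and polished stone, 34 mm in diameter, 56 mm long, about 0.13 kg, resting against the oversize blank. It passes under the gauge bar; at the end stop its axis is 17 mm up the deck.
- blank_b_center (a point): Centre of the second waiting blank, like the first and resting against it; when advanced its axis is 51 mm up the deck.
- tote: Open grey divided tote fixed on the table, 170 x 158 x 36 mm, walls and floor 4 mm thick. Origin: centre of its underside. Three bays side by side along its x, each 150 mm long in its y: two narrow bays 44 mm wide centred at x = -59 and x = -11 mm, and one wide bay 66 mm wide centred at x = +48 mm.
- wide_bay (a point): Centre of the wide bay's floor, 4 mm above the table; axes as the tote's: the bay is 66 mm wide in x and 150 mm long in y, its walls rise 32 mm above this point.
- blank_c: A 34 mm blank already lying in the outermost narrow bay (tote x = -59 mm), to be left alone. Origin at its centre.
- chuck: Turned wooden chuck with a waist, 68 mm across and 60 mm high, standing on the table beyond the tote. Origin: centre of its underside. To be left alone.
- plug: White stone plug with a wide head, 66 mm across and 46 mm high, standing on the table beyond the tote. Origin: centre of its underside. To be left alone.
There are look-alikes about, which are no part of the job. What is shaped like the part that bears blank_b_center but green or pink is not meant.

How it is judged (in metres and radians):
On the way:
1. the oversize blank is lifted clear above the chute (height (world z) of oversize_center above 0.15 m and contact force between the fingers and oversize above 0.5 N), for 0.1 s.
At the end, for the whole second after the job is handed in: Both 34 mm blanks lie at rest in the chute's pocket below the gauge bar, the first against the end stop and the second against it (within about 8 mm); the oversize blank lies at rest on the floor of the tote's wide bay (centre no more than 26 mm above the floor), released (x of blank_a_center in the frame of chute between 0 and 0.025 m and x of blank_b_center in the frame of chute between 0.03 and 0.058 m and z of each of blank_a_center, blank_b_center in the frame of chute above 0.035 m and x of oversize_center in the frame of wide_bay between -0.02 and 0.02 m and y of oversize_center in the frame of wide_bay between -0.06 and 0.06 m and z of oversize_center in the frame of wide_bay below 0.026 m and linear speed of each of oversize, blank_a, blank_b below 0.02 m/s); the robot touches nothing.
It fails at once if the oversize blank is forced against the chute or its cover (over 25 N) (contact force between oversize and chute above 25 N).
It fails at once if the waiting blanks are rammed against the backstop (over 25 N) (contact force between oversize and blank_a above 25 N).
It fails at once if the oversize blank is dropped (falls free faster than 0.8 m/s) (contact force between the fingers and oversize below 0.05 N and linear speed of oversize above 0.8 m/s).
It fails at once if the wooden chuck or the stone plug is moved by more than 30 mm (distance of any of chuck, plug from where it was at the start of the episode above 0.03 m).
It fails at once if the blank already in the tote is moved by more than 30 mm (distance of blank_c from where it was at the start of the episode above 0.03 m).
It also fails if it takes over 45 s, if anything falls off the work surface, if the arm or the gripper's body presses on something with over 40 N, if the wrist force passes 120 N, or if a joint passes its speed limit or range.

### The arm

A 6-joint arm with a two-finger parallel gripper is mounted at the origin on a cart in front of the work surface, level with it; the furniture and walls round the work are solid. World frame = base frame: x ahead of the robot, y to its left, z up, the work surface at z = 0. Lengths are in m, angles in degrees, forces in N, time in s.
With the tool pointing down it reaches from about 0.275 to 0.75 m from the base axis. Payload 10.2 kg.
Tool frame: the origin (TCP) lies midway between the tips of the shut fingers; the grasp point (between the pads) lies behind it (env.grasp_offset is the z of the grasp point in the tool frame, in m); z points along the fingers, y is the line along which they close (so a half turn about z gives the same grasp; the last joint's range is limited). The gripper opens to 85 mm and grips with 20 to 120 N. Pads are 22 mm wide; open, the fingers measure 114 mm over their backs; the gripper's body (76 mm by 85 mm) begins 54 mm behind the grasp point. The pads swing forward as they close: fully open they stand 13 mm farther back than shut.
Start: joints at [-84.248, 17.928, 85.812, -0, 76.261, -12.8], TCP at [0.167, -0.498, 0.231] pointing down, gripper open.
Joint ranges: [-168.41, 168.41], [-55.51, 124.54], [10.69, 146.95], [-70.63, 250.63], [1, 178], [-165.06, 165.06]. Speed limits (degrees/s): [136.94, 136.94, 172.46, 180, 180, 180].

### API

Orientations are given as a 3x3 rotation matrix whose columns are the frame's x, y, z axes.
In Python, from plant import sensors, get_image, get_calibration, env gives the robot as it stands.
- The arm moves only by the tool play_rows, never from a script. Its argument "plan" is a list of rows, each an object of numbers: "gripper": the opening, from 0 (shut) to 1 (fully open); "dx", "dy", "dz": the shift along the tool's x, y, z in units of 25 mm (1.0 is 25 mm); "spin": the turn about the tool's z in units of 5 degrees (1.0 is 5 degrees). A call has 1 to 8 rows; each row is the pose to reach, as a shift and turn from the pose commanded when the call began, along the tool's axes at that moment; what a row does not reach only later rows make up. A row lasts 1/8 s, in which the tool goes at most 62.5 mm and 10.7 degrees, less where a joint would pass 70% of its speed; a pose out of reach is approached as far as the arm can. A call with a gripper value outside its range is refused whole. The fingers move at their own pace and stop on an object; the grip force is fixed at half the most. Time passes only in rows, so rows that repeat a pose let the fingers close. It gives the time, the measured TCP pose, the force, the opening and the grip force at its end, in the units of the state.
- sensors.get_state(): the state, without advancing time (a new reading comes with each control period).
- get_image(name): name is "side" or "top"; returns the picture (384x512x3 uint8, red, green, blue); there is no depth.
- get_calibration(name): a dict with "fov_y" (degrees; the focal length in pixels is half the picture's height over the tangent of half this angle, whatever the lens; pixels are square), "cx", "cy" (the principal point, pixels), "k1" (the pictures are not rectified: a ray, as slopes to the right and down, at radius r is drawn at 1 + k1 r^2 times it, then the intrinsics apply), "position" and "rotation" of the camera in the world. Camera axes: x right, y down, z forward; pixel columns grow to the right and rows downward; lengths in m; the calibration is good to about 2 mm. A picture is of the moment at which its call begins. get_calibration takes no time and is no camera call.
- env.job_done(): hands the job in; it is judged then, once.
The state is a dict: "time_s": time; "joints": joint angles; "joint_vel": joint speeds; "joint_torque": joint torques, N m; "tcp_pos": TCP position; "tcp_rot": TCP orientation; "contact_force": force on the tool from outside, world axes, zero at the start; "torque": the same for the moment, N m; "finger_gap": opening from 0.0 (shut) to 1.0 (fully open); "finger_force": force on a finger pad.
Only numpy, scipy, OpenCV 4.12 (cv2) and the standard library are available. Lean on these libraries where they do the work, as an engineer would, in place of code of your own. Each camera call takes 0.05 s, during which the arm holds its last target. There are 200 camera calls.

## Working session

There is one attempt and no reset: what is moved stays moved. The work goes in short steps, Python scripts to look and compute and a tool call to move; the robot and the scene stay as the last step left them, time stands still between calls to the robot, and variables do not carry over. Pictures are saved under pics/ and viewed, at most 10 in all, crops included, and the job is handed in when it is done.

Besides the shell and the picture viewer there is one more tool, called after "Call:" as name(argument=value, ...), one argument or row to a line, values as JSON. play_rows: Moves the arm, as the interface text tells. Its arguments: {"type":"object","properties":{"plan":{"type":"array"}},"required":["plan"]}

```bash
mkdir -p pics; cat > h.py <<'E'
import numpy as np, cv2
from plant import sensors, get_image, get_calibration, env
def shot(n,f):
    im=get_image(n); cv2.imwrite('pics/'+f,im[:,:,::-1]); return im
def K(n):
    c=get_calibration(n); f=192/np.tan(np.radians(c['fov_y'])/2); return c,f
def ray(n,u,v):
    c,f=K(n); d=np.array([(u-c['cx'])/f,(v-c['cy'])/f]); s=d.copy()
    for _ in range(30): s=d/(1+c['k1']*(s@s))
    return np.array(c['position']),np.array(c['rotation'])@np.array([s[0],s[1],1.])
def onz(n,u,v,z):
    p,d=ray(n,u,v); return p+d*(z-p[2])/d[2]
def proj(n,P):
    c,f=K(n); q=np.array(c['rotation']).T@(np.array(P)-c['position']); s=q[:2]/q[2]
    s=s*(1+c['k1']*(s@s)); return np.array([s[0]*f+c['cx'],s[1]*f+c['cy']])
E
python3 - <<'E'
from h import *
for n in('side','top'):
    im=shot(n,n+'0.png'); c,f=K(n); print(n,np.round(c['position'],3),np.round(c['rotation'],2).tolist(),f,c['k1'])
print(env.grasp_offset, sensors.get_state())
E
```

```text
side [0.256 0.75  0.801] [[-0.91, -0.26, 0.31], [-0.4, 0.6, -0.69], [-0.0, -0.75, -0.66]] 451.53956606271373 -0.00782067230704017
top [ 0.517 -0.018  1.288] [[0.0, -1.0, 0.06], [-1.0, -0.0, -0.0], [0.0, -0.06, -1.0]] 454.922309617167 -0.11875923376420978
-0.0187 {'time_s': 0.1, 'joints': array([-8.42442028e+01,  1.79552210e+01,  8.58487126e+01,  9.19339631e-04,
        7.62614203e+01, -1.27978850e+01]), 'joint_vel': array([-0.06006688, -0.09741296, -0.13026423, -0.03606036,  0.02828976,
        0.00581846]), 'joint_torque': array([ 2.60773013e-03, -4.12895072e+01, -2.60140657e+01, -9.29901626e-05,
        3.07571383e-03, -1.09756428e-06]), 'tcp_pos': array([ 0.16703777, -0.49748014,  0.23080759]), 'tcp_rot': array([[ 9.48027175e-01,  3.18189355e-01, -9.88854653e-05],
       [ 3.18189257e-01, -9.48026532e-01,  1.13645223e-03],
       [ 2.67860958e-04, -1.10885189e-03, -9.99999349e-01]]), 'contact_force': array([ 0.98995412,  0.22250195, -0.4062153 ]), 'torque': array([ 0.01645259,  0.03482561, -0.06045694]), 'finger_force': 0.0, 'finger_gap': 1.0000231360696696}
```

View pics/top0.png

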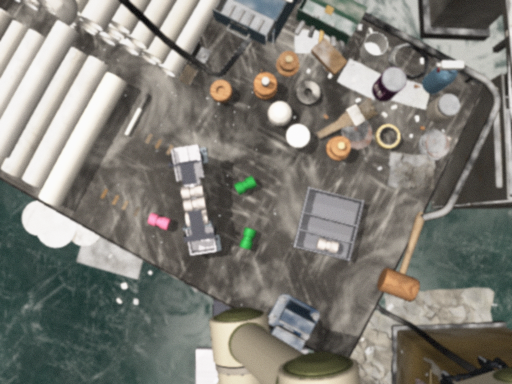

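View pics/side0.png

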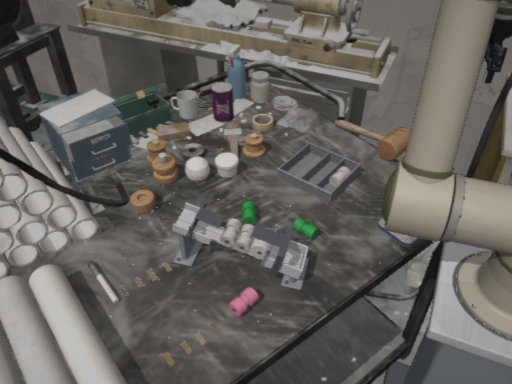

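The top view shows the chute at about (170–215, 145–255), its long axis nearly along the picture's rows. The tote is at (330, 225), with blank_c at (327, 244). The side view shows the chute from (180, 235) to (300, 265). I'll zoom in on both.

```bash
python3 - <<'E'
import cv2
a=cv2.imread('pics/top0.png')[135:265,150:375]; b=cv2.imread('pics/side0.png')[135:295,165:375]
cv2.imwrite('pics/topc.png',cv2.resize(a,None,fx=3.5,fy=3.5,interpolation=cv2.INTER_CUBIC))
cv2.imwrite('pics/sidec.png',cv2.resize(b,None,fx=3.7,fy=3.7,interpolation=cv2.INTER_CUBIC))
E
```

```text
(no output)
```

View pics/topc.png

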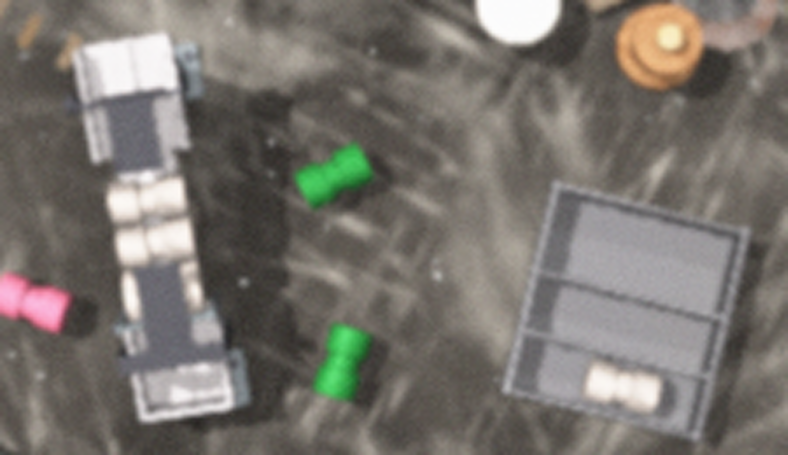

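View pics/sidec.png

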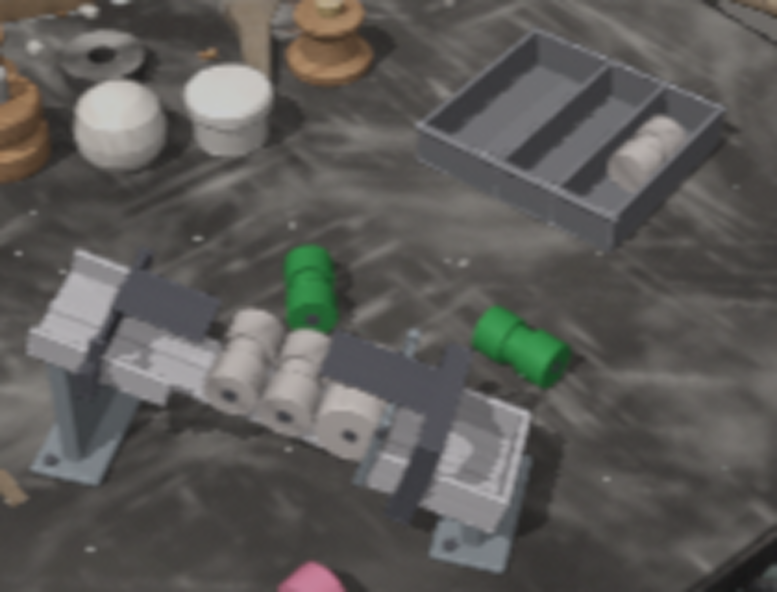

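The crops show the chute's low end nearest the robot. The two white blanks are at top-crop (155,243) and (147,200). The hood edge is near y = 265 and the roof edge near y = 172. In the side crop the end faces are at (229,396), (284,416) and (349,436). The tote rim corners are clear, and the wide bay is the far one (image top).

```bash
cat > m.py <<'E'
from h import *
T=lambda x,y:(150+x/3.5-.36,135+y/3.5-.36)
S=lambda x,y:(165+x/3.7-.36,135+y/3.7-.36)
c15,s15=np.cos(np.radians(15)),np.sin(np.radians(15))
def ch(s,h,y=0): return np.array([s*c15-h*s15,y,.03+s*s15+h*c15])
L=[];W=[]
for (px,(s,h,y),n) in [((229,396),(.1667,.017,.028),'side'),((284,416),(.1327,.017,.028),'side'),((349,436),(.094,.022,.028),'side'),((155,243),(.1327,.017,0),'top'),((147,200),(.1667,.017,0),'top')]:
    p=ch(s,h,y); L.append(p[:2]); W.append(onz(n,*(T if n=='top' else S)(*px),p[2])[:2])
L=np.array(L);W=np.array(W)
def fit(L,W):
    l=(L-L.mean(0))@[1,1j]; w=(W-W.mean(0))@[1,1j]; a=np.angle(np.vdot(l,w))
    R=np.array([[np.cos(a),-np.sin(a)],[np.sin(a),np.cos(a)]]); return a,R,W.mean(0)-R@L.mean(0)
E
cat > r.py <<'E'
from m import *
a,R,t=fit(L,W); print('chute yaw',np.degrees(a),t); print('res mm',np.round((L@R.T+t-W)*1e3,1).tolist())
# axis directions independent: low end corners & roof/hood edges
for nm,px,z in [('hoodL',(138,268),.053),('hoodR',(183,262),.053),('roofL',(112,176),.041),('roofR',(158,170),.041)]:
    # solve for s at height h on ray
    p,d=ray('top',*T(*px)); R3=np.eye(3);R3[:2,:2]=R; q=R3.T@(p-[*t,0]); e=R3.T@d
    n=np.array([-s15,0,c15]); k=(z-n@(q-[0,0,.03]))/(n@e); Q=q+k*e-[0,0,.03]; print(nm,'s',Q@[c15,0,s15],'y',Q[1])
C=np.array([onz('top',*T(*p),.036)[:2] for p in [(557,183),(748,232),(697,437),(505,393)]])
TL=np.array([[.079,.085][::-1],[.085,-.079],[-.085,-.079],[-.085,.079]]); 
b,RT,tt=fit(TL,C); print('tote yaw',np.degrees(b),tt,np.round((TL@RT.T+tt-C)*1e3,1).tolist())
print('wide',RT@[.048,0]+tt)
print('over',R@ch(.094,.022)[:2]+t, ch(.094,.022)[2])
for d in (0.03,.06): print(d,R@ch(.094+d,.022)[:2]+t, ch(.094+d,.022)[2])
for x in [(505,20),(668,70)]: print(onz('top',*T(*x),.03))
E
python3 r.py
```

```text
chute yaw 8.543808947674474 [0.43622653 0.13188839]
res mm [[-0.8, 0.3], [-1.4, 1.3], [-1.1, 0.9], [1.5, -1.2], [1.8, -1.4]]
hoodL s 0.12214941418741562 y 0.012166279971415783
hoodR s 0.1216230363396554 y -0.021482513318470592
roofL s 0.19118058090931792 y 0.02083691312632671
roofR s 0.1905015061851652 y -0.013498391957623423
tote yaw -14.037419038206899 [ 0.50515659 -0.21432369] [[0.6, 1.0], [1.0, -0.4], [-2.4, -1.1], [0.8, 0.6]]
wide [ 0.55172319 -0.22596636]
over [0.52038512 0.14453177] 0.07557935841799646
0.03 [0.54904131 0.14883687] 0.08334392977107208
0.06 [0.57769751 0.15314197] 0.09110850112414769
[ 0.73705541 -0.11926682  0.03      ]
[ 0.69726732 -0.2496666   0.03      ]
```

```bash
python3 - <<'E'
from h import *
im=cv2.imread('pics/top0.png')[135:265,165:225]
big=cv2.resize(im,None,fx=9,fy=4.5*2*.99/2*1,interpolation=cv2.INTER_CUBIC)
big=cv2.resize(im,(540,585*2) ,interpolation=cv2.INTER_CUBIC)[:, :]
# split in two halves side by side; scale 9
o=np.hstack([cv2.resize(im[10:75],None,fx=6.6,fy=6.6,interpolation=cv2.INTER_CUBIC),cv2.resize(im[60:125],None,fx=6.6,fy=6.6,interpolation=cv2.INTER_CUBIC)])
for x in range(0,o.shape[1],66): cv2.line(o,(x,0),(x,428),(0,255,255),1)
for y in range(0,o.shape[0],66): cv2.line(o,(0,y),(o.shape[1],y),(0,255,255),1)
print(o.shape); cv2.imwrite('pics/z.png',o)
E
```

```text
(429, 792, 3)
```

View pics/z.png

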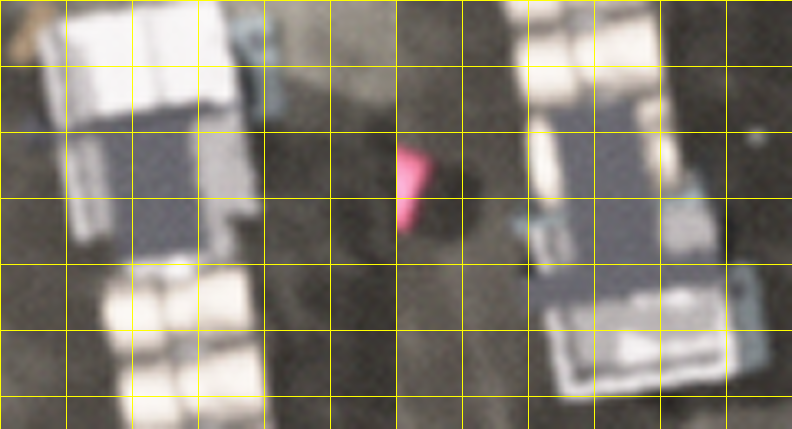

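The zoom gives these corners:
- Roof lower edge: (118,257) and (206,248).
- Hood edge, right tile: (550,112) and (637,100).
- Blank grooves: (165,300) in the left tile and (575,60) in the right tile.

I'll refit with these.

```bash
cat > r2.py <<'E'
from m import *
A=lambda x,y:(165+x/6.6-.42,145+y/6.6-.42); B=lambda x,y:(165+(x-396)/6.6-.42,195+y/6.6-.42)
# unknown setting H: solve yaw, t, using top points; groove bottom of B,A (top of neck h=17+13)
from scipy.optimize import least_squares
pts=[('top',A(118,257),lambda H:ch(H+.068,.041,.018)),('top',A(206,248),lambda H:ch(H+.068,.041,-.018)),
('top',B(550,112),lambda H:ch(H,.053,.018)),('top',B(637,100),lambda H:ch(H,.053,-.018)),
('top',A(166,305),lambda H:ch(.1667,.030,0)),('top',B(574,60),lambda H:ch(.1327,.030,0))]
side=[('side',S(229,396),lambda H:ch(.1667,.017,.028)),('side',S(284,416),lambda H:ch(.1327,.017,.028)),('side',S(349,436),lambda H:ch(.094,.022,.028))]
def solve(P):
    def f(x):
        c,s=np.cos(x[0]),np.sin(x[0]); R=np.array([[c,-s,0],[s,c,0],[0,0,1]])
        return np.concatenate([proj(n,R@g(x[3])+[x[1],x[2],0])-u for n,u,g in P])
    r=least_squares(f,[.15,.436,.132,.12]); return r.x,r.fun
for P in (pts,pts+side):
    x,e=solve(P); print(np.degrees(x[0]),x[1:],np.round(e,1))
    c,s=np.cos(x[0]),np.sin(x[0])
    for d in (0,.03,.05): q=ch(.094+d,.022); print(d,c*q[0]-s*q[1]+x[1],s*q[0]+c*q[1]+x[2],q[2])
E
python3 r2.py
```

```text
9.777912632808277 [0.44029759 0.13091048 0.11961883] [-0.5  1.4 -0.1  0.4 -1.3 -0.4 -0.8 -0.9  1.1 -0.1  1.7 -0.5]
0 0.5241643460386541 0.14536348850124706 0.07557935841799646
0.03 0.5527211734594515 0.15028477282160407 0.08334392977107208
0.05 0.5717590584066498 0.15356562903517543 0.08852031067312248
10.373099283053229 [0.43915645 0.1286169  0.12116752] [-0.4  1.4 -0.1  0.3 -0.9 -0.3 -0.5 -1.   1.3  0.5  2.1  0.  -0.6  0.5
 -0.4  0.6 -0.2 -0. ]
0 0.522868545865095 0.1439403221319944 0.07557935841799646
0.03 0.5513727112999638 0.14915798296465016 0.08334392977107208
0.05 0.570375488256543 0.15263642351975398 0.08852031067312248
```

Hood setting H ≈ 120 mm, so it clears after about 48–49 mm of draw and the backstop comes at about 56 mm. The oversize blank is at about (0.523, 0.144, 0.0756) and the chute yaw is about 10.3°. I'll move above it.

Call:
play_rows(
  plan=[
    {"dx":21.8,"dy":-19.8,"dz":0,"spin":1.64,"gripper":1},
    {"dx":21.8,"dy":-19.8,"dz":0,"spin":1.64,"gripper":1},
    {"dx":21.8,"dy":-19.8,"dz":0,"spin":1.64,"gripper":1},
    {"dx":21.8,"dy":-19.8,"dz":0,"spin":1.64,"gripper":1},
    {"dx":21.8,"dy":-19.8,"dz":0,"spin":1.64,"gripper":1},
    {"dx":21.8,"dy":-19.8,"dz":0,"spin":1.64,"gripper":1},
    {"dx":21.8,"dy":-19.8,"dz":0,"spin":1.64,"gripper":1},
    {"dx":21.8,"dy":-19.8,"dz":0,"spin":1.64,"gripper":1},
  ],
)

```text
time_s: 1.1
tcp_pos: [0.4115, -0.0593, 0.2313]
tcp_rot: [[0.984, 0.18, 0.0], [0.18, -0.984, -0.0], [0.0, 0.0, -1.0]]
contact_force: [-0.1, -0.8, -0.0]
finger_gap: 1.003
finger_force: 0.0
```

```bash
cat > go.py <<'E'
import sys; from h import *
s=sensors.get_state(); R=s['tcp_rot']; t=np.array([float(v) for v in sys.argv[1:4]]); yaw=float(sys.argv[4])
cur=np.degrees(np.arctan2(R[1,0],R[0,0])); print(s['time_s'],s['tcp_pos'].round(4),'yaw',cur.round(2),'F',s['contact_force'].round(1),'gap',s['finger_gap'].round(3),s['finger_force'])
print('units',(R.T@(t-s['tcp_pos'])/.025).round(2),'spin',round((cur-yaw)/5,2))
E
python3 go.py .528 .145 .13 10.2
```

```text
Traceback (most recent call last):
  File "go.py", line 3, in <module>
    cur=np.degrees(np.arctan2(R[1,0],R[0,0])); print(s['time_s'],s['tcp_pos'].round(4),'yaw',cur.round(2),'F',s['contact_force'].round(1),'gap',s['finger_gap'].round(3),s['finger_force'])
                                                                                                                                                ^^^^^^^^^^^^^^^^^^^^^
AttributeError: 'float' object has no attribute 'round'
```

Call:
play_rows(
  plan=[
    {"dx":6.0,"dy":-7.2,"dz":0,"gripper":1},
    {"dx":6.0,"dy":-7.2,"dz":0,"gripper":1},
    {"dx":6.0,"dy":-7.2,"dz":0,"gripper":1},
    {"dx":6.0,"dy":-7.2,"dz":0,"gripper":1},
    {"dx":6.0,"dy":-7.2,"dz":2.0,"gripper":1},
    {"dx":6.0,"dy":-7.2,"dz":3,"gripper":1},
    {"dx":6.0,"dy":-7.2,"dz":3,"gripper":1},
  ],
)

```text
validation failed for argument at $.pl...
```

```bash
sed -i "s/s\['finger_gap'\].round(3)/round(s['finger_gap'],3)/" go.py; python3 go.py .528 .145 .13 10.2; python3 - <<'E'
from h import *
im=get_image('side')[150:300,170:350]; im2=get_image('top')[140:265,160:260]
a=cv2.resize(im,None,fx=2.5,fy=2.5,interpolation=cv2.INTER_CUBIC); b=cv2.resize(im2,None,fx=3,fy=3,interpolation=cv2.INTER_CUBIC)
o=np.zeros((375,750,3),np.uint8); o[:,:450]=a; o[:375,450:]=b; cv2.imwrite('pics/app.png',o[:,:,::-1])
E
```

```text
1.1 [ 0.4115 -0.0593  0.2313] yaw 10.35 F [-0.1 -0.8 -0. ] gap 1.003 0.0
units [ 6.05 -7.2   4.05] spin 0.03
```

View pics/app.png

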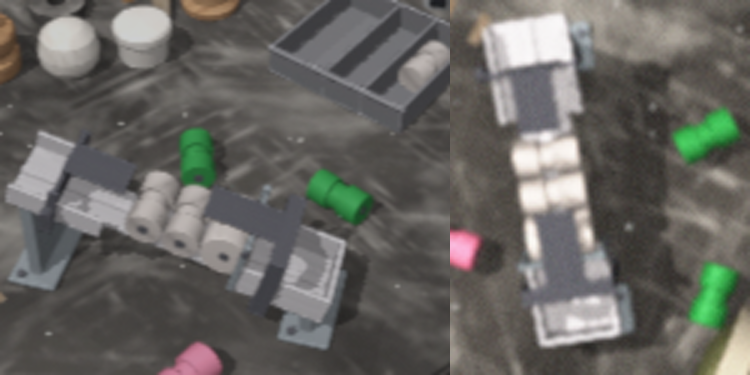

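The move was refused, probably because "spin" was missing, so this picture shows the chute unchanged. I'll resend with all fields.

Call:
play_rows(
  plan=[
    {"dx":6.0,"dy":-7.2,"dz":0,"spin":0,"gripper":1},
    {"dx":6.0,"dy":-7.2,"dz":0,"spin":0,"gripper":1},
    {"dx":6.0,"dy":-7.2,"dz":0,"spin":0,"gripper":1},
    {"dx":6.0,"dy":-7.2,"dz":0,"spin":0,"gripper":1},
    {"dx":6.0,"dy":-7.2,"dz":2.0,"spin":0,"gripper":1},
    {"dx":6.0,"dy":-7.2,"dz":3,"spin":0,"gripper":1},
    {"dx":6.0,"dy":-7.2,"dz":3,"spin":0,"gripper":1},
  ],
)

```text
time_s: 2.08
tcp_pos: [0.5253, 0.1421, 0.1547]
tcp_rot: [[0.984, 0.179, -0.004], [0.179, -0.984, -0.0], [-0.004, -0.0, -1.0]]
contact_force: [0.6, -0.6, 0.8]
finger_gap: 1.002
finger_force: 0.0
```

```bash
python3 go.py .528 .145 .13 10.2; python3 - <<'E'
from h import *
im=get_image('side')[150:300,170:350]; im2=get_image('top')[140:265,160:260]
a=cv2.resize(im,None,fx=2.5,fy=2.5,interpolation=cv2.INTER_CUBIC); b=cv2.resize(im2,None,fx=3,fy=3,interpolation=cv2.INTER_CUBIC)
o=np.zeros((375,750,3),np.uint8); o[:,:450]=a; o[:375,450:]=b; cv2.imwrite('pics/app2.png',o[:,:,::-1])
E
```

```text
2.075 [0.5253 0.1421 0.1547] yaw 10.32 F [ 0.6 -0.6  0.8] gap 1.002 0.0
units [ 0.13 -0.1   0.99] spin 0.02
```

View pics/app2.png

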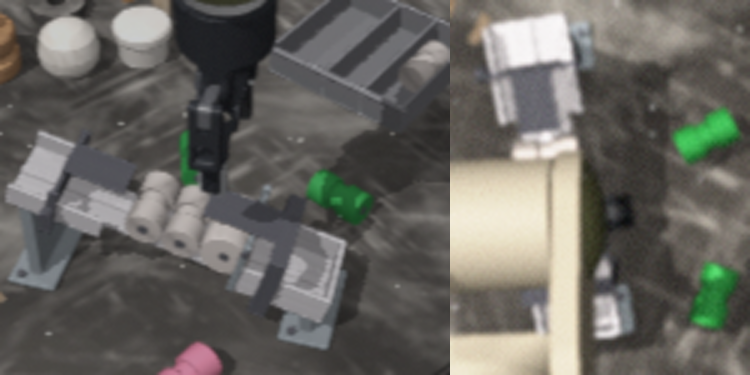

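The side view shows the fingers above the jammed blank, on course. The near finger is at about (205,150). I'll descend next.

Call:
play_rows(
  plan=[
    {"dx":0.13,"dy":-0.1,"dz":1.0,"spin":0,"gripper":1},
    {"dx":0.13,"dy":-0.1,"dz":2.0,"spin":0,"gripper":1},
    {"dx":0.13,"dy":-0.1,"dz":3,"spin":0,"gripper":1},
    {"dx":0.13,"dy":-0.1,"dz":3.5,"spin":0,"gripper":1},
    {"dx":0.13,"dy":-0.1,"dz":3.95,"spin":0,"gripper":1},
    {"dx":0.13,"dy":-0.1,"dz":3.95,"spin":0,"gripper":1},
  ],
)

```text
time_s: 2.92
tcp_pos: [0.529, 0.1457, 0.0576]
tcp_rot: [[0.984, 0.18, -0.0], [0.18, -0.984, -0.0], [-0.0, -0.0, -1.0]]
contact_force: [-0.9, -0.4, 0.8]
finger_gap: 1.002
finger_force: 0.0
```

```bash
python3 go.py .528 .145 .056 10.2; python3 - <<'E'
from h import *
im=get_image('side')[170:280,200:330]; cv2.imwrite('pics/app3.png',cv2.resize(im,None,fx=5,fy=5,interpolation=cv2.INTER_CUBIC)[:,:,::-1])
E
```

```text
2.925 [0.529  0.1457 0.0576] yaw 10.35 F [-0.9 -0.4  0.8] gap 1.002 0.0
units [-0.04  0.02  0.06] spin 0.03
```

View pics/app3.png

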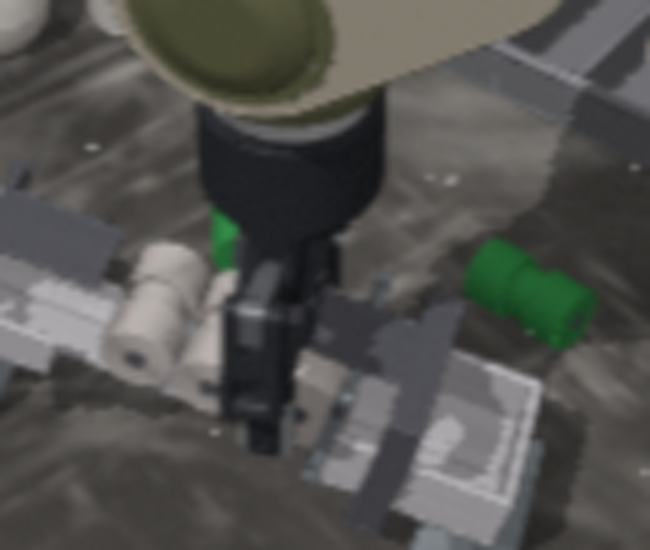

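The near finger tip is at crop (265,435). I'll check that against the projected tip position.

```bash
python3 - <<'E'
from h import *
s=sensors.get_state(); R=s['tcp_rot']; p=s['tcp_pos']
f=lambda P:((proj('side',P)-[200,170])*5+2).round(0)
for y in(.0425,.057):
  for x in(-.011,0,.011): print(y,x,f(p+R@np.array([x,-y,-.013])),f(p+R@np.array([x,-y,-.032])))
print('closed pads on blank', [f(p+R@np.array([x,-.028,-.0237])) for x in(-.011,0,.011)])
E
```

```text
0.0425 -0.011 [297. 450.] [297. 420.]
0.0425 0 [272. 445.] [271. 415.]
0.0425 0.011 [247. 441.] [246. 411.]
0.057 -0.011 [289. 476.] [289. 446.]
0.057 0 [263. 472.] [263. 442.]
0.057 0.011 [238. 467.] [237. 437.]
closed pads on blank [array([305., 408.]), array([280., 403.]), array([255., 398.])]
```

The pads sit about 7 mm up-chute of the blank's axis. I'll shift back 3 mm and close gradually, watching the force.

Call:
play_rows(
  plan=[
    {"dx":-0.12,"dy":0,"dz":0.08,"spin":0,"gripper":0.8},
    {"dx":-0.12,"dy":0,"dz":0.08,"spin":0,"gripper":0.74},
    {"dx":-0.12,"dy":0,"dz":0.08,"spin":0,"gripper":0.72},
    {"dx":-0.12,"dy":0,"dz":0.08,"spin":0,"gripper":0.72},
  ],
)

```text
time_s: 3.48
tcp_pos: [0.526, 0.1453, 0.0557]
tcp_rot: [[0.984, 0.18, 0.0], [0.18, -0.984, 0.0], [0.0, 0.0, -1.0]]
contact_force: [0.3, -0.9, -0.7]
finger_gap: 0.719
finger_force: 0.0
```

Call:
play_rows(
  plan=[
    {"dx":0,"dy":0,"dz":0,"spin":0,"gripper":0.7},
    {"dx":0,"dy":0,"dz":0,"spin":0,"gripper":0.69},
    {"dx":0,"dy":0,"dz":0,"spin":0,"gripper":0.69},
  ],
)

```text
time_s: 3.85
tcp_pos: [0.526, 0.1453, 0.0555]
tcp_rot: [[0.984, 0.18, -0.0], [0.18, -0.984, -0.0], [-0.0, -0.0, -1.0]]
contact_force: [0.4, 0.4, -0.5]
finger_gap: 0.69
finger_force: 0.0
```

Call:
play_rows(
  plan=[
    {"dx":0,"dy":0,"dz":0,"spin":0,"gripper":0.68},
    {"dx":0,"dy":0,"dz":0,"spin":0,"gripper":0.67},
    {"dx":0,"dy":0,"dz":0,"spin":0,"gripper":0.67},
  ],
)

```text
time_s: 4.22
tcp_pos: [0.526, 0.1453, 0.0555]
tcp_rot: [[0.984, 0.18, -0.0], [0.18, -0.984, 0.0], [-0.0, -0.0, -1.0]]
contact_force: [0.5, 0.5, -0.0]
finger_gap: 0.667
finger_force: 0.0
```

Call:
play_rows(
  plan=[
    {"dx":0,"dy":0,"dz":0,"spin":0,"gripper":0.65},
    {"dx":0,"dy":0,"dz":0,"spin":0,"gripper":0.65},
  ],
)

```text
time_s: 4.47
tcp_pos: [0.526, 0.1453, 0.0557]
tcp_rot: [[0.984, 0.18, 0.0], [0.18, -0.984, 0.0], [0.0, 0.0, -1.0]]
contact_force: [-0.7, -0.4, 2.7]
finger_gap: 0.652
finger_force: 24.9
```

Call:
play_rows(
  plan=[
    {"dx":0,"dy":0,"dz":0,"spin":0,"gripper":0.4},
    {"dx":0,"dy":0,"dz":0,"spin":0,"gripper":0.4},
  ],
)

```text
time_s: 4.72
tcp_pos: [0.526, 0.1453, 0.0558]
tcp_rot: [[0.984, 0.18, 0.0], [0.18, -0.984, -0.0], [0.0, 0.0, -1.0]]
contact_force: [-2.2, -0.1, 5.9]
finger_gap: 0.65
finger_force: 62.4
```

Gripped: gap 0.65, 62 N. Now I'll draw it 40 mm up the slope, easing about 2 mm off the deck.

Call:
play_rows(
  plan=[
    {"dx":0.08,"dy":0,"dz":-0.03,"spin":0,"gripper":0.4},
    {"dx":0.16,"dy":0,"dz":-0.07,"spin":0,"gripper":0.4},
    {"dx":0.35,"dy":0,"dz":-0.15,"spin":0,"gripper":0.4},
    {"dx":0.6,"dy":0,"dz":-0.22,"spin":0,"gripper":0.4},
    {"dx":0.85,"dy":0,"dz":-0.3,"spin":0,"gripper":0.4},
    {"dx":1.1,"dy":0,"dz":-0.37,"spin":0,"gripper":0.4},
    {"dx":1.35,"dy":0,"dz":-0.44,"spin":0,"gripper":0.4},
    {"dx":1.54,"dy":0,"dz":-0.49,"spin":0,"gripper":0.4},
  ],
)

```text
time_s: 5.72
tcp_pos: [0.5643, 0.1522, 0.0679]
tcp_rot: [[0.984, 0.18, 0.0], [0.18, -0.984, -0.0], [0.0, 0.0, -1.0]]
contact_force: [-1.1, -0.2, -2.7]
finger_gap: 0.654
finger_force: 63.6
```

Call:
play_rows(
  plan=[
    {"dx":0.1,"dy":0,"dz":-0.03,"spin":0,"gripper":0.4},
    {"dx":0.2,"dy":0,"dz":-0.055,"spin":0,"gripper":0.4},
    {"dx":0.27,"dy":0,"dz":-0.07,"spin":0,"gripper":0.4},
    {"dx":0.27,"dy":0,"dz":-0.07,"spin":0,"gripper":0.4},
  ],
)

```text
time_s: 6.22
tcp_pos: [0.5706, 0.1534, 0.0696]
tcp_rot: [[0.984, 0.18, 0.0], [0.18, -0.984, 0.0], [0.0, 0.0, -1.0]]
contact_force: [-0.5, -0.9, -3.5]
finger_gap: 0.646
finger_force: 63.6
```

Call:
play_rows(
  plan=[
    {"dx":0.06,"dy":0,"dz":-0.016,"spin":0,"gripper":0.4},
    {"dx":0.12,"dy":0,"dz":-0.032,"spin":0,"gripper":0.4},
    {"dx":0.12,"dy":0,"dz":-0.032,"spin":0,"gripper":0.4},
  ],
)

```text
time_s: 6.6
tcp_pos: [0.5736, 0.1539, 0.0704]
tcp_rot: [[0.984, 0.18, 0.0], [0.18, -0.984, 0.0], [0.0, 0.0, -1.0]]
contact_force: [-0.2, 0.3, -3.3]
finger_gap: 0.649
finger_force: 63.6
```

Call:
play_rows(
  plan=[
    {"dx":0.04,"dy":0,"dz":-0.01,"spin":0,"gripper":0.4},
    {"dx":0.04,"dy":0,"dz":-0.01,"spin":0,"gripper":0.4},
  ],
)

```text
time_s: 6.85
tcp_pos: [0.5745, 0.1541, 0.0706]
tcp_rot: [[0.984, 0.18, 0.0], [0.18, -0.984, 0.0], [0.0, -0.0, -1.0]]
contact_force: [0.2, 0.2, -2.3]
finger_gap: 0.654
finger_force: 63.6
```

Call:
play_rows(
  plan=[
    {"dx":0.04,"dy":0,"dz":-0.01,"spin":0,"gripper":0.4},
    {"dx":0.04,"dy":0,"dz":-0.01,"spin":0,"gripper":0.4},
  ],
)

```text
time_s: 7.1
tcp_pos: [0.5755, 0.1543, 0.0709]
tcp_rot: [[0.984, 0.18, 0.0], [0.18, -0.984, 0.0], [0.0, 0.0, -1.0]]
contact_force: [-0.5, 0.5, -2.7]
finger_gap: 0.648
finger_force: 63.6
```

Call:
play_rows(
  plan=[
    {"dx":0.04,"dy":0,"dz":-0.01,"spin":0,"gripper":0.4},
    {"dx":0.04,"dy":0,"dz":-0.01,"spin":0,"gripper":0.4},
  ],
)

```text
time_s: 7.35
tcp_pos: [0.5765, 0.1545, 0.0711]
tcp_rot: [[0.984, 0.18, 0.0], [0.18, -0.984, 0.0], [0.0, -0.0, -1.0]]
contact_force: [-0.5, -0.7, -2.3]
finger_gap: 0.65
finger_force: 63.6
```

Call:
play_rows(
  plan=[
    {"dx":0.03,"dy":0,"dz":-0.008,"spin":0,"gripper":0.4},
    {"dx":0.03,"dy":0,"dz":-0.008,"spin":0,"gripper":0.4},
  ],
)

```text
time_s: 7.6
tcp_pos: [0.5772, 0.1546, 0.0713]
tcp_rot: [[0.984, 0.18, 0.0], [0.18, -0.984, 0.0], [0.0, 0.0, -1.0]]
contact_force: [-1.3, -0.5, -1.9]
finger_gap: 0.643
finger_force: 63.6
```

Call:
play_rows(
  plan=[
    {"dx":0.03,"dy":0,"dz":-0.008,"spin":0,"gripper":0.4},
    {"dx":0.03,"dy":0,"dz":-0.008,"spin":0,"gripper":0.4},
  ],
)

```text
time_s: 7.85
tcp_pos: [0.578, 0.1548, 0.0715]
tcp_rot: [[0.984, 0.18, 0.0], [0.18, -0.984, 0.0], [0.0, -0.0, -1.0]]
contact_force: [-1.7, -0.2, -3.3]
finger_gap: 0.646
finger_force: 63.6
```

```bash
python3 - <<'E'
from h import *
im=get_image('side')[150:280,180:340]; cv2.imwrite('pics/draw.png',cv2.resize(im,None,fx=4.5,fy=4.5,interpolation=cv2.INTER_CUBIC)[:,:,::-1])
E
```

```text
(no output)
```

View pics/draw.png

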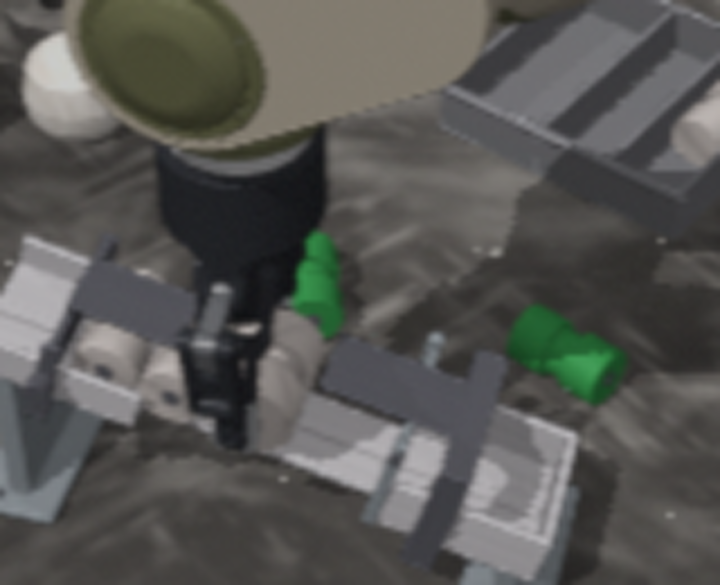

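The picture shows the oversize blank fully clear of the hood edge (blank at (285,380), hood edge at about (335,365)), with the waiting blanks nearly at the backstop. I'll back off 2 mm and lift square to the deck.

Call:
play_rows(
  plan=[
    {"dx":-0.08,"dy":0,"dz":0.02,"spin":0,"gripper":0.4},
    {"dx":-0.13,"dy":0,"dz":-0.18,"spin":0,"gripper":0.4},
    {"dx":-0.18,"dy":0,"dz":-0.37,"spin":0,"gripper":0.4},
    {"dx":-0.24,"dy":0,"dz":-0.6,"spin":0,"gripper":0.4},
    {"dx":-0.3,"dy":0,"dz":-0.9,"spin":0,"gripper":0.4},
    {"dx":-0.35,"dy":0,"dz":-1.3,"spin":0,"gripper":0.4},
    {"dx":-0.35,"dy":0,"dz":-2,"spin":0,"gripper":0.4},
    {"dx":-0.35,"dy":0,"dz":-3,"spin":0,"gripper":0.4},
  ],
)

```text
time_s: 8.9
tcp_pos: [0.5692, 0.1531, 0.1477]
tcp_rot: [[0.984, 0.18, -0.0], [0.18, -0.984, -0.0], [-0.0, -0.0, -1.0]]
contact_force: [0.2, -0.1, -3.2]
finger_gap: 0.646
finger_force: 63.7
```

Call:
play_rows(
  plan=[
    {"dx":0,"dy":0,"dz":-1,"spin":0,"gripper":0.4},
    {"dx":0,"dy":0,"dz":-2,"spin":0,"gripper":0.4},
    {"dx":0,"dy":0,"dz":-2.5,"spin":0,"gripper":0.4},
    {"dx":0,"dy":0,"dz":-2.5,"spin":0,"gripper":0.4},
  ],
)

```text
time_s: 9.4
tcp_pos: [0.5695, 0.1532, 0.2098]
tcp_rot: [[0.984, 0.18, 0.002], [0.18, -0.984, 0.0], [0.002, 0.0, -1.0]]
contact_force: [0.5, 0.0, -3.0]
finger_gap: 0.65
finger_force: 63.7
```

```bash
python3 go.py .5517 -.226 .2 -14
```

```text
9.4 [0.5695 0.1532 0.2098] yaw 10.35 F [ 0.5  0.  -3. ] gap 0.65 63.74412417411804
units [-3.43 14.79  0.39] spin 4.87
```

Call:
play_rows(
  plan=[
    {"dx":-0.3,"dy":1.2,"dz":0,"spin":0.5,"gripper":0.4},
    {"dx":-0.8,"dy":3.2,"dz":0,"spin":1.2,"gripper":0.4},
    {"dx":-1.3,"dy":5.4,"dz":0,"spin":2,"gripper":0.4},
    {"dx":-1.8,"dy":7.6,"dz":0,"spin":2.8,"gripper":0.4},
    {"dx":-2.3,"dy":9.8,"dz":0,"spin":3.5,"gripper":0.4},
    {"dx":-2.7,"dy":12,"dz":0,"spin":4.2,"gripper":0.4},
    {"dx":-3.1,"dy":14,"dz":0,"spin":4.87,"gripper":0.4},
    {"dx":-3.2,"dy":14.8,"dz":0,"spin":4.87,"gripper":0.4},
  ],
)

```text
time_s: 10.4
tcp_pos: [0.5563, -0.2276, 0.2076]
tcp_rot: [[0.97, -0.245, -0.002], [-0.245, -0.97, 0.001], [-0.002, -0.0, -1.0]]
contact_force: [-0.0, 0.5, -3.8]
finger_gap: 0.652
finger_force: 64.2
```

Call:
play_rows(
  plan=[
    {"dx":0,"dy":0,"dz":0,"spin":0,"gripper":0.4},
    {"dx":0,"dy":0,"dz":0,"spin":0,"gripper":0.4},
  ],
)

```text
time_s: 10.65
tcp_pos: [0.5571, -0.2238, 0.2086]
tcp_rot: [[0.971, -0.24, -0.001], [-0.24, -0.971, 0.001], [-0.001, -0.001, -1.0]]
contact_force: [0.6, 0.3, -3.8]
finger_gap: 0.651
finger_force: 64.2
```

```bash
python3 go.py .556 -.227 .02 -14;  python3 - <<'E'
from h import *
im=get_image('side')[120:290,180:400]; cv2.imwrite('pics/car.png',cv2.resize(im,None,fx=3.5,fy=3.5,interpolation=cv2.INTER_CUBIC)[:,:,::-1])
E
```

```text
10.65 [ 0.5571 -0.2238  0.2086] yaw -13.91 F [ 0.6  0.3 -3.8] gap 0.651 64.19270038604736
units [-0.01  0.14  7.55] spin 0.02
```

View pics/car.png

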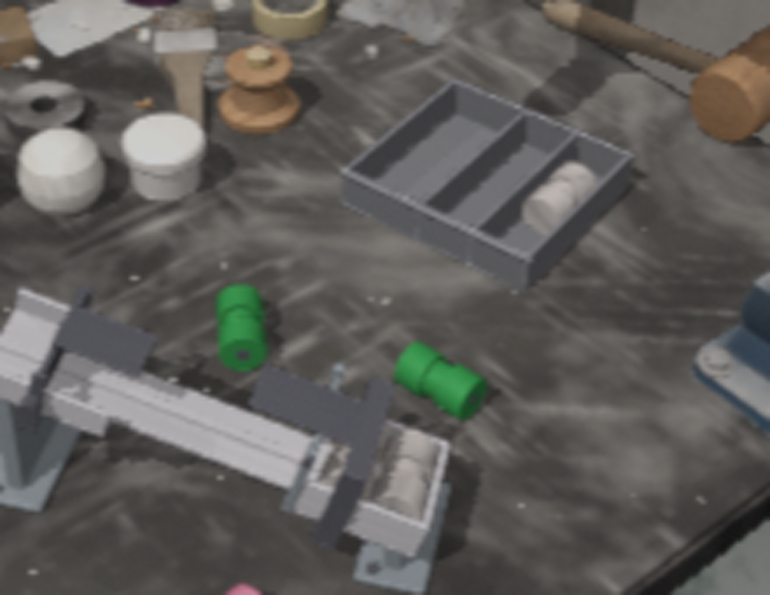

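The picture shows both waiting blanks rolled down into the pocket at (410,470). The tote is undisturbed. I'll lower into the wide bay.

Call:
play_rows(
  plan=[
    {"dx":0,"dy":0,"dz":1,"spin":0,"gripper":0.4},
    {"dx":0,"dy":0,"dz":2.5,"spin":0,"gripper":0.4},
    {"dx":0,"dy":0,"dz":4,"spin":0,"gripper":0.4},
    {"dx":0,"dy":0,"dz":5.2,"spin":0,"gripper":0.4},
    {"dx":0,"dy":0,"dz":6.2,"spin":0,"gripper":0.4},
    {"dx":0,"dy":0,"dz":7,"spin":0,"gripper":0.4},
    {"dx":0,"dy":0,"dz":7.6,"spin":0,"gripper":0.4},
    {"dx":0,"dy":0,"dz":7.6,"spin":0,"gripper":0.4},
  ],
)

```text
time_s: 11.7
tcp_pos: [0.5568, -0.2243, 0.0183]
tcp_rot: [[0.971, -0.241, -0.001], [-0.241, -0.971, 0.001], [-0.001, -0.001, -1.0]]
contact_force: [0.5, -0.1, -2.8]
finger_gap: 0.654
finger_force: 64.2
```

Call:
play_rows(
  plan=[
    {"dx":0,"dy":0,"dz":0.1,"spin":0,"gripper":0.4},
    {"dx":0,"dy":0,"dz":0.2,"spin":0,"gripper":0.4},
    {"dx":0,"dy":0,"dz":0.3,"spin":0,"gripper":0.4},
    {"dx":0,"dy":0,"dz":0.3,"spin":0,"gripper":0.4},
  ],
)

```text
time_s: 12.2
tcp_pos: [0.557, -0.2252, 0.0114]
tcp_rot: [[0.97, -0.242, -0.0], [-0.242, -0.97, 0.0], [-0.0, -0.0, -1.0]]
contact_force: [-0.4, -0.0, -2.4]
finger_gap: 0.65
finger_force: 64.2
```

Call:
play_rows(
  plan=[
    {"dx":0,"dy":0,"dz":0.06,"spin":0,"gripper":0.4},
    {"dx":0,"dy":0,"dz":0.12,"spin":0,"gripper":0.4},
    {"dx":0,"dy":0,"dz":0.12,"spin":0,"gripper":0.4},
  ],
)

```text
time_s: 12.58
tcp_pos: [0.557, -0.2251, 0.0083]
tcp_rot: [[0.97, -0.242, -0.0], [-0.242, -0.97, 0.0], [-0.0, -0.0, -1.0]]
contact_force: [0.3, -0.1, -2.8]
finger_gap: 0.651
finger_force: 64.2
```

Call:
play_rows(
  plan=[
    {"dx":0,"dy":0,"dz":0.04,"spin":0,"gripper":0.4},
    {"dx":0,"dy":0,"dz":0.04,"spin":0,"gripper":0.4},
  ],
)

```text
time_s: 12.82
tcp_pos: [0.557, -0.2252, 0.0074]
tcp_rot: [[0.97, -0.242, -0.0], [-0.242, -0.97, 0.0], [-0.0, -0.0, -1.0]]
contact_force: [0.4, -0.1, -3.2]
finger_gap: 0.649
finger_force: 64.2
```

Call:
play_rows(
  plan=[
    {"dx":0,"dy":0,"dz":0.04,"spin":0,"gripper":0.4},
    {"dx":0,"dy":0,"dz":0.04,"spin":0,"gripper":0.4},
  ],
)

```text
time_s: 13.08
tcp_pos: [0.5571, -0.2252, 0.0065]
tcp_rot: [[0.97, -0.242, 0.0], [-0.242, -0.97, -0.0], [0.0, 0.0, -1.0]]
contact_force: [-0.5, -0.4, -2.8]
finger_gap: 0.648
finger_force: 64.5
```

Call:
play_rows(
  plan=[
    {"dx":0,"dy":0,"dz":0.03,"spin":0,"gripper":0.4},
    {"dx":0,"dy":0,"dz":0.03,"spin":0,"gripper":0.4},
  ],
)

```text
time_s: 13.32
tcp_pos: [0.5572, -0.2253, 0.0064]
tcp_rot: [[0.97, -0.242, 0.0], [-0.242, -0.97, -0.0], [0.0, 0.0, -1.0]]
contact_force: [-2.1, 1.1, 4.6]
finger_gap: 0.651
finger_force: 65.1
```

Floor contact is felt, with the force going from −2.8 to +4.6 N. I'll release and rise.

Call:
play_rows(
  plan=[
    {"dx":0,"dy":0,"dz":0,"spin":0,"gripper":0.7},
    {"dx":0,"dy":0,"dz":0,"spin":0,"gripper":0.85},
    {"dx":0,"dy":0,"dz":0,"spin":0,"gripper":0.85},
    {"dx":0,"dy":0,"dz":-0.5,"spin":0,"gripper":0.85},
    {"dx":0,"dy":0,"dz":-2,"spin":0,"gripper":0.85},
    {"dx":0,"dy":0,"dz":-4,"spin":0,"gripper":0.85},
    {"dx":0,"dy":0,"dz":-6,"spin":0,"gripper":0.85},
    {"dx":0,"dy":0,"dz":-8,"spin":0,"gripper":0.85},
  ],
)

```text
time_s: 14.32
tcp_pos: [0.5569, -0.2251, 0.2085]
tcp_rot: [[0.97, -0.242, 0.001], [-0.242, -0.97, -0.001], [0.001, 0.0, -1.0]]
contact_force: [1.2, -0.4, 0.9]
finger_gap: 0.852
finger_force: 0.0
```

Call:
play_rows(
  plan=[
    {"dx":0,"dy":4,"dz":-2,"spin":0,"gripper":0.85},
    {"dx":0,"dy":6,"dz":-2,"spin":0,"gripper":0.85},
    {"dx":0,"dy":6,"dz":-2,"spin":0,"gripper":0.85},
    {"dx":0,"dy":6,"dz":-2,"spin":0,"gripper":0.85},
  ],
)

```text
time_s: 14.82
tcp_pos: [0.5198, -0.3728, 0.2567]
tcp_rot: [[0.97, -0.245, 0.001], [-0.245, -0.97, -0.001], [0.001, 0.001, -1.0]]
contact_force: [0.4, 0.1, -0.3]
finger_gap: 0.847
finger_force: 0.0
```

```bash
python3 - <<'E'
from h import *
print(sensors.get_state()['contact_force'].round(1), sensors.get_state()['tcp_pos'])
# warm-white blobs in side view: tote and chute pocket
im=get_image('side').astype(int); m=((im[:,:,0]-im[:,:,2]>8)&(im[:,:,0]>120)).astype(np.uint8)
for nm,(y0,y1,x0,x1) in {'tote':(140,205,275,365),'chute':(200,300,165,320)}.items():
    n,l,st,c=cv2.connectedComponentsWithStats(m[y0:y1,x0:x1])
    for i in range(1,n):
        if st[i,4]>25: u,v=c[i]+[x0,y0]; print(nm,st[i,4],(u.round(1),v.round(1)),onz('side',u,v,.03 if nm=='tote' else .06).round(3))
print('expected over px',proj('side',[.553,-.224,.026]))
E
```

```text
[ 0.4  0.1 -0.3] [ 0.51984219 -0.37277985  0.25670192]
tote 206 (np.float64(304.6), np.float64(160.8)) [ 0.554 -0.227  0.03 ]
tote 125 (np.float64(340.0), np.float64(173.9)) [ 0.446 -0.21   0.03 ]
chute 149 (np.float64(296.5), np.float64(254.0)) [0.447 0.13  0.06 ]
chute 27 (np.float64(167.1), np.float64(266.3)) [0.684 0.271 0.06 ]
chute 199 (np.float64(247.7), np.float64(294.5)) [0.499 0.268 0.06 ]
expected over px [304.5461821 162.6822663]
```

The oversize blank lies in the wide bay, and blank A is at the end stop. One check of blank B from the top, numerically.

```bash
python3 - <<'E'
from m import *
y=np.radians(10.2);R=np.array([[np.cos(y),-np.sin(y),0],[np.sin(y),np.cos(y),0],[0,0,1]]);t=[.4395,.13,0]
for n in('top','side'):
    im=get_image(n).astype(int); g=cv2.GaussianBlur(im.astype(np.float32),(3,3),0)
    for s in np.arange(.0,.21,.0085):
        u=[proj(n,R@ch(s,.03,yy)+t) for yy in(.018,-.018)]
        print(n,round(s*1e3),[g[int(round(q[1])),int(round(q[0]))].astype(int).tolist() for q in u])
E
```

```text
top 0 [[196, 190, 188], [193, 186, 184]]
top 8 [[225, 214, 206], [229, 220, 213]]
top 17 [[228, 219, 210], [242, 236, 231]]
top 26 [[155, 146, 140], [172, 161, 153]]
top 34 [[102, 99, 104], [107, 105, 109]]
top 42 [[106, 106, 113], [107, 106, 113]]
top 51 [[113, 110, 116], [132, 126, 123]]
top 60 [[112, 111, 116], [123, 116, 113]]
top 68 [[106, 107, 113], [133, 135, 136]]
top 77 [[118, 116, 122], [215, 211, 212]]
top 85 [[103, 101, 105], [241, 237, 238]]
top 94 [[102, 102, 108], [231, 228, 229]]
top 102 [[102, 101, 106], [221, 217, 219]]
top 111 [[97, 95, 98], [238, 234, 235]]
top 119 [[166, 161, 159], [247, 244, 245]]
top 128 [[170, 164, 161], [246, 244, 244]]
top 136 [[129, 123, 120], [246, 243, 244]]
top 145 [[161, 154, 152], [246, 243, 243]]
top 153 [[141, 135, 132], [245, 243, 243]]
top 162 [[110, 104, 101], [243, 241, 241]]
top 170 [[149, 144, 142], [230, 226, 226]]
top 179 [[132, 126, 121], [219, 214, 214]]
top 187 [[115, 109, 106], [156, 152, 155]]
top 196 [[95, 92, 92], [127, 125, 130]]
top 204 [[156, 151, 153], [138, 134, 139]]
side 0 [[140, 137, 139], [139, 137, 138]]
side
[... 267 characters left out ...]
1, 88]]
side 68 [[150, 146, 148], [81, 82, 88]]
side 77 [[105, 108, 113], [82, 82, 88]]
side 85 [[180, 177, 180], [82, 82, 89]]
side 94 [[179, 176, 179], [82, 83, 89]]
side 102 [[177, 174, 177], [83, 83, 89]]
side 111 [[178, 175, 178], [83, 83, 89]]
side 119 [[175, 173, 176], [79, 78, 83]]
side 128 [[177, 175, 178], [73, 70, 67]]
side 136 [[176, 174, 177], [72, 68, 66]]
side 145 [[178, 175, 178], [66, 63, 61]]
side 153 [[178, 175, 178], [66, 63, 60]]
side 162 [[177, 175, 178], [64, 62, 60]]
side 170 [[175, 173, 175], [75, 73, 70]]
side 179 [[176, 173, 176], [80, 77, 74]]
side 187 [[177, 174, 177], [85, 81, 80]]
side 196 [[170, 168, 171], [82, 82, 89]]
side 204 [[173, 170, 173], [82, 82, 88]]
```

```bash
python3 -c "
from plant import env
print(env.job_done())"
```

```text
the job is handed in; nothing more can be done
None
```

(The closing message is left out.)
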